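Hold a sample slide flush on the sloped contact stage

TASK

Pick up the rectangular (not the square) slide holder by its upright grip bar and lay its glass underside flush on the raised pad of the small sloped stage, covering the pad lengthwise along the slope; each time the stage stands at another slope, so tilt the holder to match it. Press gently so that the sprung pad gives by about half its 8 mm travel, keep it pressed and flush for a few seconds, and finish while still gripping and pressing it there: do not let go. Do not turn the stage's slope by pushing, and leave the other things where they stand.

Things in the scene. Friction and masses are not known exactly. Their poses are not given: they have to be found in the camera images.
- slide: the rectangular slide holder (loose, 90 g): aluminium frame 82 x 44 mm with a glass plate 76 x 38 mm set 3 mm proud beneath it, and an upright grey grip bar in the middle. Origin at the centre of the flat glass underside; x along its 82 mm length (also the bar's length), y across, z up along the bar. It may be used either way round (half turn about z). It lies on the bench, glass down.
- slide_grip (a point): grip point on that holder's bar, 36 mm above the glass underside; bar 40 mm long (x), 12 mm thick (y: squeeze here), from 7 to 50 mm above the underside. Axes as the holder's.
- square: the other slide holder, to be left alone: the same grip bar on a square frame 46 x 46 mm; origin at the centre of its underside
- stage: the fixed sloped stage: grey base 110 x 112 mm with two cheeks that carry a tilting aluminium table 100 x 66 mm, about 64 mm above the bench. Origin under the base's centre; x points away from the low edge of the table (up-slope, horizontally), z up.
- pad_top (a point): centre of the top face of the pad, 66 mm (x, up the slope) by 32 mm (y, level) and flat, on the stage's table; z is the outward normal of the sloped face, which leans 0.2 to 0.6 rad from the vertical towards the low edge. Unpressed, the face stands 14 mm above the table. The pad moves only straight in along -z.
- pad (a joint): travel of the pad into the table along its normal, 0 (out) to 0.008 m (in); spring of about 1.5 N per mm, so half travel (0.004) takes about 6 N
- table_edge (a point): middle of the low edge of the stage's table, on its upper face, 50 mm from the table's centre; the table is held by stiff friction (about 8 N m) and must not be turned
- beaker: bystander: small clear beaker, 46 mm wide, 56 mm high; origin at the centre of its underside
- timer: bystander: round countdown timer, 62 mm wide, 38 mm high; origin at the centre of its underside
- flask: bystander: round-bellied stoppered flask, 49 mm wide, 150 mm high; origin at the centre of its underside
- sample_21: bystander: white bottle with black cap, 42 mm wide, 93 mm high; origin at the centre of its underside
- sample_22: bystander: white bottle with black cap, 37 mm wide, 81 mm high; origin at the centre of its underside
- vial_3: bystander: small clear vial with white cap, 29 mm wide, 78 mm high; origin at the centre of its underside

How it is judged:
On the way, in this order (a step that is already met when the one before it is completed fails the run):
1. the rectangular holder is gripped and lifted clear of the bench, not yet touching the pad (height (world z) of slide above 0.03 m and contact force between slide and the fingers above 2 N and contact force between slide and stage below 0.2 N), for 0.1 s.
2. the holder lies flush on the pad and keeps it pressed in for 1.5 s (angle between the z axis of slide and the z axis of pad_top, either way round below 0.05 rad and angle between the x axis of slide and the x axis of pad_top, either way round below 0.2 rad and distance between slide and pad_top below 0.01 m and value of joint pad between 0.0015 and 0.007 m and contact force between slide and the fingers above 2 N), for 1.5 s.
At the end, for the whole second after the job is handed in: Still gripped: glass within 10 mm of the pad's centre, 2 mm of its face, parallel within 0.05 rad, lengthwise up the slope within 0.2 rad (either way round); pad pressed in 1.5 to 7 mm with over 1.5 N; holder at rest; table edge moved under 5 mm, square holder under 20 mm (all of step 2 and angle between slide's own z axis and vertical below 1 rad and z of slide in the frame of pad_top between -0.002 and 0.002 m and contact force between slide and stage above 1.5 N and linear speed of slide below 0.01 m/s and distance of table_edge from where it was at the start of the episode below 0.005 m and distance of square from where it was at the start of the episode below 0.02 m); the arm keeps its last pose, push and grip.
It fails at once if the stage is pressed harder than 25 N (contact force between slide and stage above 25 N).
It fails at once if the stage's slope is pushed out of place (distance of table_edge from where it was at the start of the episode above 0.006 m).
It fails at once if another thing is disturbed (square holder moved 20 mm, or a bystander 30 mm) (distance of square from where it was at the start of the episode above 0.02 m or distance of any of beaker, timer, flask, sample_21, sample_22, vial_3 from where it was at the start of the episode above 0.03 m).
It also fails if it takes over 40 s, if anything falls off the work surface, if the arm or the gripper's body presses on something with over 40 N, if the wrist force passes 120 N, or if a joint passes its speed limit or range.

ROBOT

A 6-joint arm with a two-finger parallel gripper is mounted at the origin on a cart in front of the work surface, level with it; the furniture and walls round the work are solid. World frame = base frame: x ahead of the robot, y to its left, z up, the work surface at z = 0. Lengths are in m, angles in rad, forces in N, time in s.
With the tool pointing down it reaches from about 0.425 to 0.95 m from the base axis. Payload 3.5 kg.
Tool frame: the origin (TCP) lies on the centre line of the jaws, within the pads' length; the fingertips stand 8 mm ahead of it and the grasp point (between the pads) lies 11 mm behind it; z points along the fingers, y is the line along which they close (so a half turn about z gives the same grasp; the last joint's range is limited). The gripper opens to 85 mm and grips with 20 to 120 N. Pads are 22 mm wide; open, the fingers measure 114 mm over their backs; the gripper's body (76 mm by 85 mm) begins 54 mm behind the grasp point. The pads swing forward as they close: fully open they stand 13 mm farther back than shut.
Start: joints at [1.134, 0.286, 1.577, -0, 1.279, -0.15], TCP at [0.191, 0.647, 0.239] pointing down, gripper open.
Joint ranges: [-2.77, 2.77], [-0.9, 2.22], [0.21, 2.48], [-1.53, 4.67], [0.24, 2.81], [-2.84, 2.84]. Speed limits (rad/s): [2.79, 2.79, 3.14, 3.14, 3.14, 3.14].

INTERFACE

Orientations are given as a unit quaternion [x, y, z, w].
In Python, from plant import ctrl gives the robot as it stands. The module is installed in compiled form; this text tells all that it offers.
- The arm moves only by the tool send_rows, never from a script. Its argument "steps" is a list of rows, each a list of 5 numbers: the shift along the tool's x, y, z in m, then the turn about the tool's z in degrees, then the opening, from -1 (shut) to 1 (fully open). A call has 1 to 12 rows; each row is the pose to reach, as a shift and turn from the pose commanded when the call began, along the tool's axes at that moment; what a row does not reach only later rows make up. A row lasts 1/10 s, in which the tool goes at most 50 mm and 8.59 degrees, less where a joint would pass 70% of its speed; a pose out of reach is approached as far as the arm can. A call with a gripper value outside its range is refused whole. The fingers move at their own pace and stop on an object; "squeeze" is the grip in N (left out, the last holds). Time passes only in rows, so rows that repeat a pose let the fingers close. It gives the time, the measured TCP pose, the force, the opening and the grip force at its end, in the units of the state.
- ctrl.get_state(): the state, without advancing time (a new reading comes with each control period).
- ctrl.read_camera(name): name is "side" or "top" or "wrist"; returns the picture (480x640x3 uint8, red, green, blue); there is no depth.
- ctrl.calibration(name): a dict with "intrinsics" (3x3 intrinsics, pixels), "extrinsics" (4x4, takes a point from world to camera coordinates); the wrist camera has in their place "tool_from_camera" (4x4, takes a point from camera to tool coordinates, whose origin is the TCP and whose axes are the flange's). Camera axes: x right, y up, looking along -z (the intrinsics and any distortion apply to the point x, -y, -z); pixel columns grow to the right and rows downward; lengths in m; the calibration is good to about 2 mm. A picture is of the moment at which its call begins: read the wrist's pose just before it. calibration takes no time and is no camera call.
- ctrl.sign_off(): hands the job in; it is judged then, once.
The state is a dict: "time": time; "qpos": joint angles; "dq": joint speeds; "joint_efforts": joint torques, N m; "eef_pos": TCP position; "tcp_rot": TCP orientation; "contact_force": force on the tool from outside, world axes, zero at the start; "wrist_torque": the same for the moment, N m; "opening": opening from 0.0 (shut) to 1.0 (fully open); "finger_force": force on a finger pad.
Only numpy, scipy, OpenCV 4.12 (cv2) and the standard library are available. Lean on these libraries where they do the work, as an engineer would, in place of code of your own. Each camera call takes 0.05 s, during which the arm holds its last target. There are 200 camera calls.

## Working session

There is one attempt and no reset: what is moved stays moved. The work goes in short steps, Python scripts to look and compute and a tool call to move; the robot and the scene stay as the last step left them, time stands still between calls to the robot, and variables do not carry over. Pictures are saved under pics/ and viewed, at most 10 in all, crops included, and the job is handed in when it is done.

Besides the shell and the picture viewer there is one more tool, called after ">>>" by a JSON object that holds its "fn" and its "kwargs", one argument or row to a line. send_rows: Moves the arm, as the interface text tells. Its arguments: {"type":"object","properties":{"steps":{"type":"array","items":{"type":"array","items":{"type":"number"}}},"squeeze":{"type":"number"}},"required":["steps"]}

```bash
mkdir -p pics; python3 - <<'E'
from plant import ctrl
import cv2,numpy as np
for n in ("side","top","wrist"):
    c=ctrl.calibration(n); print({k:np.round(v,4).tolist() for k,v in c.items()})
    im=ctrl.read_camera(n); cv2.imwrite(f"pics/{n}0.png",im[:,:,::-1])
s=ctrl.get_state(); print({k:np.round(v,3).tolist() for k,v in s.items()})
E
```

```text
{'intrinsics': [[472.5578, 0.0, 314.4685], [0.0, 472.5578, 244.9347], [0.0, 0.0, 1.0]], 'extrinsics': [[-0.9823, -0.1854, 0.0256, 0.5271], [0.0993, -0.4, 0.9111, -0.1776], [-0.1586, 0.8976, 0.4114, -0.9432], [0.0, 0.0, 0.0, 1.0]]}
{'intrinsics': [[604.185, 0.0, 319.5974], [0.0, 604.185, 239.8315], [0.0, 0.0, 1.0]], 'extrinsics': [[0.0247, -0.9996, 0.0106, -0.1263], [0.9971, 0.0254, 0.0722, -0.567], [-0.0725, 0.0088, 0.9973, -1.4742], [0.0, 0.0, 0.0, 1.0]]}
{'intrinsics': [[393.1412, 0.0, 320.0517], [0.0, 393.1412, 236.4254], [0.0, 0.0, 1.0]], 'tool_from_camera': [[0.0003, 0.9492, 0.3146, 0.0809], [1.0, 0.0001, -0.0012, -0.0006], [-0.0011, 0.3146, -0.9492, -0.1356], [0.0, 0.0, 0.0, 1.0]]}
{'time': 0.15, 'qpos': [1.134, 0.287, 1.578, -0.0, 1.279, -0.15], 'dq': [0.0, -0.001, -0.006, 0.0, 0.001, 0.001], 'joint_efforts': [0.001, -40.661, -29.314, -0.0, 0.004, 0.0], 'eef_pos': [0.191, 0.647, 0.238], 'tcp_rot': [0.143, 0.99, -0.001, -0.0], 'contact_force': [-0.173, 0.82, 0.302], 'wrist_torque': [0.004, -0.012, 0.019], 'finger_force': 0.0, 'opening': 1.002}
```

View pics/top0.png

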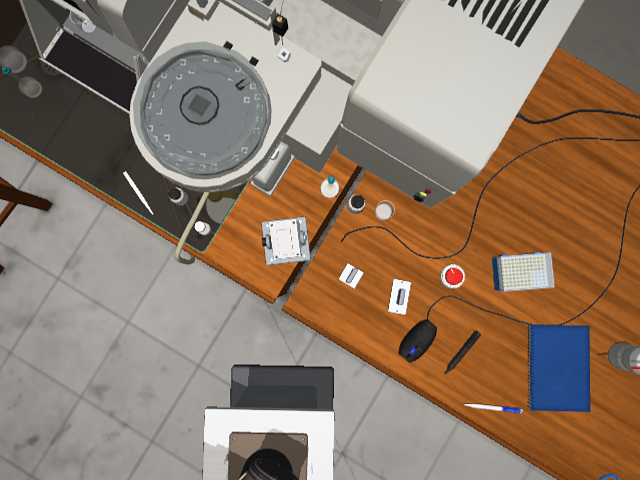

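View pics/side0.png

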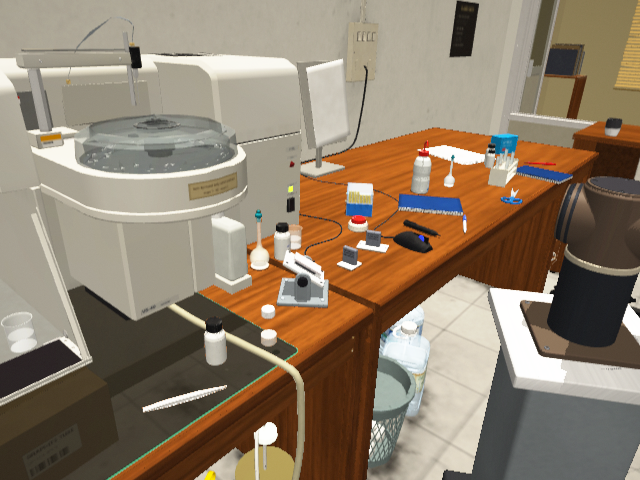

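```bash
cat > h.py <<'E'
import numpy as np,cv2
from plant import ctrl
from scipy.spatial.transform import Rotation as R
def ray(n,uv,state=None):
    c=ctrl.calibration(n);K=np.array(c["intrinsics"])
    d=np.array([(uv[0]-K[0,2])/K[0,0],-(uv[1]-K[1,2])/K[1,1],-1.])
    if n=="wrist":
        T=np.eye(4);T[:3,:3]=R.from_quat(state["tcp_rot"]).as_matrix();T[:3,3]=state["eef_pos"];T=T@np.array(c["tool_from_camera"])
    else: T=np.linalg.inv(np.array(c["extrinsics"]))
    return T[:3,3],T[:3,:3]@d
def onz(n,uv,z,state=None):
    o,d=ray(n,uv,state); return o+d*(z-o[2])/d[2]
def cross(a,b):
    A=[];y=[]
    for o,d in (a,b):
        d=d/np.linalg.norm(d);P=np.eye(3)-np.outer(d,d);A.append(P);y.append(P@o)
    x=np.linalg.lstsq(np.vstack(A),np.hstack(y),rcond=None)[0]
    return x
def pix(n,p,state=None):
    c=ctrl.calibration(n);K=np.array(c["intrinsics"])
    if n=="wrist":
        T=np.eye(4);T[:3,:3]=R.from_quat(state["tcp_rot"]).as_matrix();T[:3,3]=state["eef_pos"];E=np.linalg.inv(T@np.array(c["tool_from_camera"]))
    else:E=np.array(c["extrinsics"])
    q=E@np.r_[p,1];return np.array([K[0,2]+K[0,0]*q[0]/-q[2],K[1,2]-K[1,1]*q[1]/-q[2]])
E
python3 - <<'E'
import cv2
from h import *
t=cv2.imread("pics/top0.png")[205:325,250:425]; s=cv2.imread("pics/side0.png")[220:310,250:400]
cv2.imwrite("pics/c1.png",cv2.resize(t,None,fx=4,fy=4,interpolation=cv2.INTER_CUBIC)); cv2.imwrite("pics/c2.png",cv2.resize(s,None,fx=5,fy=5,interpolation=cv2.INTER_CUBIC))
for p in [(285,240),(400,297),(350,275),(453,276),(385,211),(357,203),(330,187)]: print(p,onz("top",p,0.0).round(3))
E
```

```text
(285, 240) [ 0.569 -0.025  0.   ]
(400, 297) [ 0.434 -0.316  0.   ]
(350, 275) [ 0.485 -0.19   0.   ]
(453, 276) [ 0.489 -0.449  0.   ]
(385, 211) [ 0.649 -0.275  0.   ]
(357, 203) [ 0.667 -0.204  0.   ]
(330, 187) [ 0.706 -0.135  0.   ]
```

View pics/c1.png

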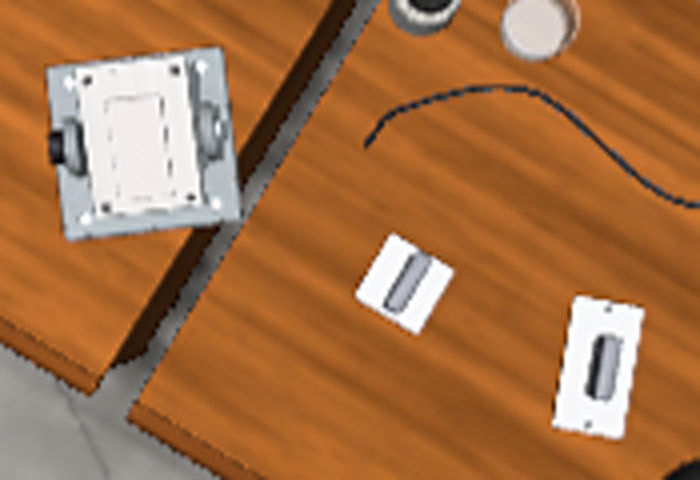

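View pics/c2.png

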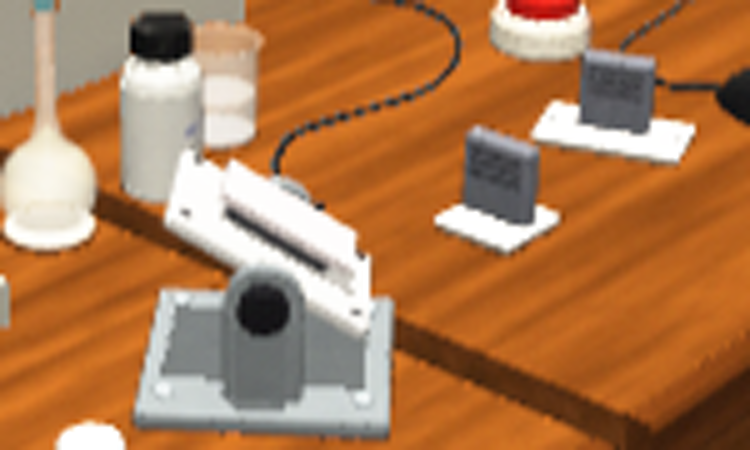

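The low edge of the stage faces the robot and the slope rises along about world +x. The rectangular holder is at top pixel (400,297), the square one at (350,275), and the bars run roughly along world x. The tool stays vertical, so the holder will have to pivot in the jaws against the pad. First I'll go above the stage.

>>> {"fn": "send_rows", "kwargs": {
  "steps": [
    [-0.05, -0.053, -0.003, -4, 1],
    [-0.09, -0.095, -0.006, -8, 1],
    [-0.13, -0.138, -0.01, -12, 1],
    [-0.17, -0.18, -0.015, -16, 1],
    [-0.205, -0.217, -0.02, -20, 1],
    [-0.24, -0.254, -0.025, -24, 1],
    [-0.275, -0.29, -0.03, -24, 1],
    [-0.31, -0.328, -0.03, -24, 1],
    [-0.345, -0.365, -0.03, -24, 1],
    [-0.38, -0.402, -0.03, -24, 1],
    [-0.415, -0.44, -0.03, -24, 1],
    [-0.45, -0.476, -0.03, -24, 1]
  ]
}}

```text
time: 1.35
eef_pos: [0.4626, 0.1115, 0.2692]
tcp_rot: [-0.066, 0.998, 0.0, 0.0]
contact_force: [-0.2, 0.8, 1.1]
opening: 0.998
finger_force: 0.0
```

>>> {"fn": "send_rows", "kwargs": {
  "steps": [
    [-0.005, -0.04, 0, 0, 1],
    [-0.012, -0.08, 0, 0, 1],
    [-0.02, -0.12, 0, 0, 1],
    [-0.02, -0.134, 0, 0, 1],
    [-0.02, -0.134, 0, 0, 1]
  ]
}}

```text
time: 1.85
eef_pos: [0.4997, -0.0181, 0.2687]
tcp_rot: [-0.064, 0.998, 0.0, -0.001]
contact_force: [-0.2, 1.2, -0.3]
opening: 0.996
finger_force: 0.0
```

```bash
python3 - <<'E'
from h import *
import json
s=ctrl.get_state(); im=ctrl.read_camera("wrist")
cv2.imwrite("pics/w1.png",im[:,:,::-1]); json.dump({k:np.array(v).tolist() for k,v in s.items()},open("s1.json","w"))
print(s["eef_pos"],s["tcp_rot"])
f=lambda p,o,k:(p[0]/k+o[0],p[1]/k+o[1])
P={}
for n,a,b in [("lowL",(95,215),(365,325)),("upL",(78,66),(170,215)),("lowR",(205,200),(370,258)),("upR",(185,55),(190,155))]:
    p=cross(ray("top",f(a,(250,205),4)),ray("side",f(b,(250,220),5)));P[n]=p;print(n,p.round(4))
E
```

```text
[ 0.49970135 -0.01808275  0.26871018] [-6.43872651e-02  9.97924832e-01  2.36903693e-04 -5.04119673e-04]
lowL [ 0.5195 -0.0016  0.0437]
upL [0.6041 0.0078 0.0909]
lowR [ 0.5294 -0.0682  0.041 ]
upR [ 0.6115 -0.0553  0.0895]
```

View pics/w1.png

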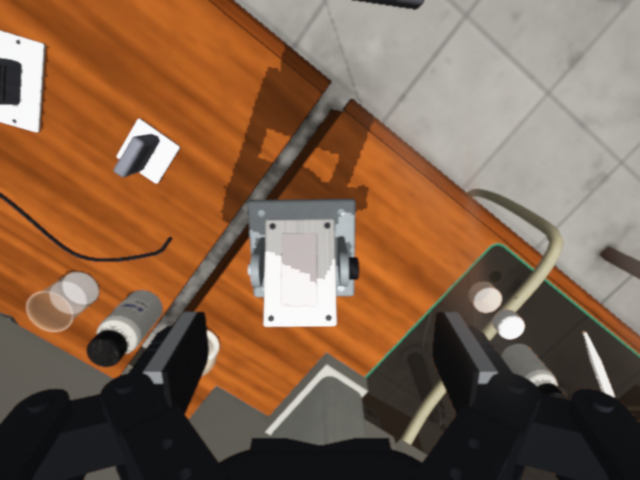

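Wrist view: table corners are at about (265,219), (336,219), (337,325), (264,327) and pad corners at (282,233), (317,233), (317,306), (281,306). The stage is aligned with the tool's present yaw.

```bash
python3 - <<'E'
from h import *
import json
s=json.load(open("s1.json")); im=cv2.imread("pics/w1.png"); g=cv2.cvtColor(im,cv2.COLOR_BGR2GRAY)
px=np.array([(265,219),(336,219),(337,325),(264,327),(282,233),(317,233),(317,306),(281,306)],np.float32)
px=cv2.cornerSubPix(g,px.reshape(-1,1,2).copy(),(3,3),(-1,-1),(3,30,.01)).reshape(-1,2);print(px.round(1).tolist())
# model: x up-slope, y left, z normal ; image left = world -y
M=np.array([(-50,-33,-14),(-50,33,-14),(50,33,-14),(50,-33,-14),(-33,-16,0),(-33,16,0),(33,16,0),(33,-16,0)],float)/1000
c=ctrl.calibration("wrist");K=np.array(c["intrinsics"])
for idx in (range(8),range(4)):
    idx=list(idx);ok,rv,tv=cv2.solvePnP(M[idx],px[idx].astype(float),K,None)
    T=np.eye(4);T[:3,:3]=np.diag([1,-1,-1])@cv2.Rodrigues(rv)[0];T[:3,3]=np.diag([1,-1,-1])@tv.ravel()
    W=np.eye(4);W[:3,:3]=R.from_quat(s["tcp_rot"]).as_matrix();W[:3,3]=s["eef_pos"]
    P=W@np.array(c["tool_from_camera"])@T
    print(P.round(4).tolist(),"yaw",np.degrees(np.arctan2(P[1,0],P[0,0])),"slope",np.arcsin(P[2,0]))
    pr=cv2.projectPoints(M,rv,tv,K,None)[0].reshape(-1,2);print((pr-px).round(1).tolist())
# slide from top image: white mask
t=cv2.imread("pics/top0.png");m=((t.min(2)>170)).astype(np.uint8);m[:,:380]=0;m[:,425:]=0;m[:275]=0;m[322:]=0
m=cv2.morphologyEx(m,cv2.MORPH_CLOSE,np.ones((9,9)));cs=max(cv2.findContours(m,0,2)[0],key=cv2.contourArea)
r=cv2.minAreaRect(cs);print(r)
b=np.array([onz("top",q,0.007) for q in cv2.boxPoints(r)]);print(b.round(4).tolist(),b.mean(0).round(4),[np.linalg.norm(b[i]-b[i-1]).round(4) for i in range(4)])
for i in range(2):
    d=b[i+1]-b[i]; print(np.linalg.norm(d).round(4),np.degrees(np.arctan2(d[1],d[0])))
E
```

```text
[[266.0, 219.89999389648438], [336.0, 219.0], [336.1000061035156, 324.20001220703125], [263.29998779296875, 325.6000061035156], [281.1000061035156, 232.60000610351562], [316.29998779296875, 232.39999389648438], [315.79998779296875, 306.6000061035156], [280.3999938964844, 306.6000061035156]]
[[0.8566, -0.1567, -0.4916, 0.5595], [0.1124, 0.9866, -0.1186, -0.0299], [0.5035, 0.0463, 0.8627, 0.0778], [0.0, 0.0, 0.0, 1.0]] yaw 7.478216878413315 slope 0.5276965288510991
[[0.4, -0.6], [-1.1, -0.7], [-0.1, 1.3], [0.3, 0.0], [0.4, 0.6], [-0.0, 0.3], [0.4, -0.6], [-0.3, -0.5]]
[[0.8238, -0.1453, -0.5479, 0.5581], [0.1108, 0.9892, -0.0958, -0.0295], [0.5559, 0.0182, 0.8311, 0.0775], [0.0, 0.0, 0.0, 1.0]] yaw 7.6595299918655195 slope 0.589415092104651
[[0.7, -0.3], [-1.1, -0.1], [0.4, 0.7], [-0.1, -0.3], [1.1, -0.3], [0.6, -0.5], [1.3, -2.3], [0.2, -2.0]]
((399.0946350097656, 296.43243408203125), (17.426292419433594, 33.372989654541016), 9.462323188781738)
[[0.3973, -0.2855, 0.007], [0.4791, -0.2979, 0.007], [0.473, -0.3408, 0.007], [0.3913, -0.3283, 0.007]] [ 0.4352 -0.3131  0.007 ] [np.float64(0.0432), np.float64(0.0827), np.float64(0.0434), np.float64(0.0827)]
0.0827 -8.568560005633717
0.0434 -98.02429907329386
```

>>> {"fn": "send_rows", "kwargs": {
  "steps": [
    [0.015, -0.045, 0, 3, 1],
    [0.03, -0.09, 0, 6, 1],
    [0.047, -0.135, 0.01, 9, 1],
    [0.064, -0.18, 0.02, 12, 1],
    [0.08, -0.225, 0.04, 16, 1],
    [0.096, -0.268, 0.06, 16, 1],
    [0.102, -0.284, 0.07, 16, 1],
    [0.102, -0.284, 0.07, 16, 1],
    [0.102, -0.284, 0.07, 16, 1]
  ]
}}

```text
time: 2.8
eef_pos: [0.4365, -0.3101, 0.1991]
tcp_rot: [0.073, 0.997, 0.001, -0.0]
contact_force: [1.1, -0.5, -0.1]
opening: 0.997
finger_force: 0.0
```

```bash
python3 - <<'E'
from h import *
s=ctrl.get_state(); im=ctrl.read_camera("wrist")
cv2.imwrite("pics/w2.png",im[:,:,::-1]); print(s["eef_pos"],s["tcp_rot"],s["qpos"])
m=(im.min(2)>140).astype(np.uint8)
cs=[c for c in cv2.findContours(m,0,2)[0] if cv2.contourArea(c)>800]
for c in cs: print(cv2.minAreaRect(c),[onz("wrist",q,.007,s).round(4).tolist() for q in cv2.boxPoints(cv2.minAreaRect(c))])
E
```

```text
[ 0.43650806 -0.31011253  0.19905055] [ 7.30275844e-02  9.97329693e-01  6.59392050e-04 -1.42912817e-04] [-8.07631460e-01  1.63825913e-02  1.95629092e+00  8.54893821e-04
  1.17001531e+00 -2.23257641e+00]
((389.8824157714844, 404.5294189453125), (48.99219512939453, 39.775840759277344), 75.96376037597656) [[0.6265, -0.2927, 0.007], [0.6207, -0.2534, 0.007], [0.6816, -0.2459, 0.007], [0.6883, -0.287, 0.007]]
((32.99999237060547, 343.4999694824219), (65.99998474121094, 114.99998474121094), 0.0) [[0.5906, -0.6616, 0.007], [0.4682, -0.6104, 0.007], [0.4771, -0.5509, 0.007], [0.6005, -0.5954, 0.007]]
((180.98171997070312, 278.4920349121094), (70.37516021728516, 53.469181060791016), 23.498565673828125) [[0.4896, -0.4866, 0.007], [0.4464, -0.4544, 0.007], [0.4808, -0.4042, 0.007], [0.5267, -0.4351, 0.007]]
((612.4221801757812, 304.1434631347656), (109.36717987060547, 63.284481048583984), 84.80557250976562) [[0.5122, -0.0906, 0.007], [0.5148, -0.0354, 0.007], [0.6325, -0.0137, 0.007], [0.6302, -0.0744, 0.007]]
((459.812744140625, 238.39012145996094), (52.7210693359375, 57.40898895263672), 25.641006469726562) [[0.4926, -0.225, 0.007], [0.4484, -0.2011, 0.007], [0.4748, -0.161, 0.007], [0.5211, -0.1837, 0.007]]
((314.5, 203.0), (94.0, 53.0), 90.0) [[0.391, -0.33, 0.007], [0.3974, -0.2869, 0.007], [0.4791, -0.2975, 0.007], [0.4722, -0.3441, 0.007]]
((542.5, 45.0), (90.0, 193.0), 90.0) [[0.2968, -0.1963, 0.007], [0.3173, -0.0561, 0.007], [0.3808, -0.0495, 0.007], [0.3588, -0.1991, 0.007]]
```

View pics/w2.png

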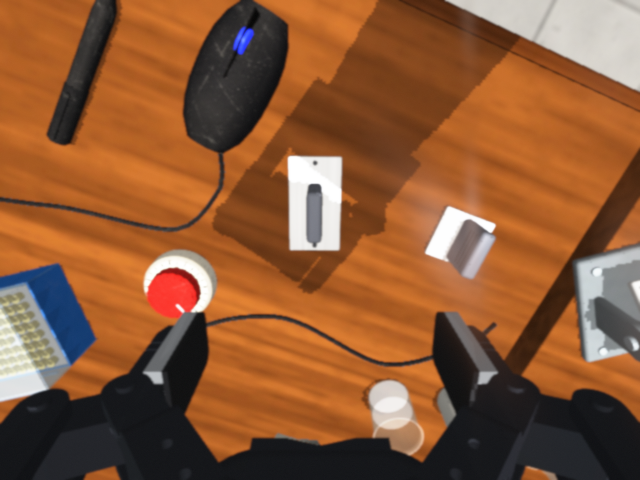

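The holder is at wrist pixel (314,203) and aligned with the jaws. I'll descend and grip lightly.

>>> {"fn": "send_rows", "kwargs": {
  "steps": [
    [0.001, -0.004, 0.04, 0, 1],
    [0.001, -0.004, 0.08, 0, 1],
    [0.001, -0.004, 0.12, 0, 1],
    [0.001, -0.004, 0.15, 0, 1],
    [0.001, -0.004, 0.173, 0, 1],
    [0.001, -0.004, 0.173, 0, 1],
    [0.001, -0.004, 0.173, 0, 1]
  ]
}}

```text
time: 3.55
eef_pos: [0.4356, -0.3147, 0.0272]
tcp_rot: [0.073, 0.997, -0.0, 0.0]
contact_force: [1.6, 0.8, -0.3]
opening: 0.999
finger_force: 0.0
```

>>> {"fn": "send_rows", "kwargs": {
  "steps": [
    [0, 0, 0, 0, -1],
    [0, 0, 0, 0, -1],
    [0, 0, 0, 0, -1],
    [0, 0, 0, 0, -1],
    [0, 0, 0, 0, -1],
    [0, 0, 0, 0, -1],
    [0, 0, 0, 0, -1],
    [0, 0, 0, 0, -1],
    [0, 0, 0, 0, -1],
    [0, 0, 0, 0, -1]
  ],
  "squeeze": 20
}}

```text
time: 4.55
eef_pos: [0.4346, -0.3157, 0.0265]
tcp_rot: [0.074, 0.997, -0.0, 0.0]
contact_force: [-1.0, 0.2, 5.4]
opening: 0.134
finger_force: 24.0
```

>>> {"fn": "send_rows", "kwargs": {
  "steps": [
    [0, 0, -0.015, 0, -1],
    [0, 0, -0.035, 0, -1],
    [0, 0, -0.07, 0, -1],
    [0, 0, -0.105, 0, -1],
    [0, 0, -0.1335, 0, -1],
    [-0.005, 0.02, -0.1335, -1, -1],
    [-0.015, 0.055, -0.1335, -3, -1],
    [-0.025, 0.095, -0.1335, -6, -1],
    [-0.035, 0.135, -0.1335, -9, -1],
    [-0.045, 0.175, -0.1335, -12, -1],
    [-0.055, 0.215, -0.1335, -16, -1],
    [-0.066, 0.255, -0.1335, -16, -1]
  ]
}}

```text
time: 5.75
eef_pos: [0.5371, -0.0711, 0.1598]
tcp_rot: [-0.067, 0.998, 0.0, -0.0]
contact_force: [0.6, -1.1, -1.2]
opening: 0.137
finger_force: 23.2
```

>>> {"fn": "send_rows", "kwargs": {
  "steps": [
    [-0.012, 0.019, 0, 0, -1],
    [-0.02, 0.033, 0, 0, -1],
    [-0.023, 0.038, 0, 0, -1],
    [-0.023, 0.038, 0, 0, -1],
    [-0.023, 0.038, 0, 0, -1]
  ]
}}

```text
time: 6.25
eef_pos: [0.5546, -0.0331, 0.1596]
tcp_rot: [-0.066, 0.998, -0.0, -0.0]
contact_force: [1.0, 0.1, -1.0]
opening: 0.137
finger_force: 23.2
```

```bash
python3 - <<'E'
from h import *
s=ctrl.get_state(); print(s["eef_pos"],s["tcp_rot"],s["contact_force"],s["wrist_torque"])
a=ctrl.read_camera("side")[:,:,::-1];b=ctrl.read_camera("wrist")[:,:,::-1]
a=cv2.resize(a[200:320,230:350],(560,560),interpolation=cv2.INTER_CUBIC); cv2.imwrite("pics/a3.png",a); cv2.imwrite("pics/w3.png",b)
E
```

```text
[ 0.5546417  -0.03306212  0.15955477] [-6.56056843e-02  9.97845584e-01 -1.59142053e-04 -2.43160727e-04] [ 1.01537768  0.13511069 -1.00740111] [ 0.02561533 -0.04496383 -0.00794883]
```

View pics/a3.png

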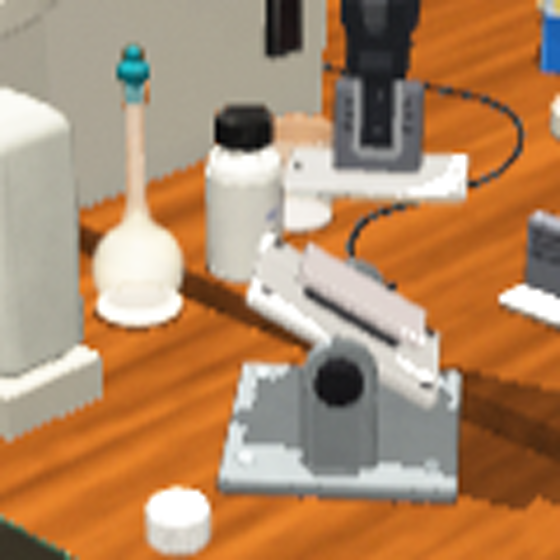

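The side view shows the holder held level above the pad and clear of the stage. Next I'll descend to just above first contact at the pad's upper edge.

>>> {"fn": "send_rows", "kwargs": {
  "steps": [
    [0, 0.002, 0.012, 0, -1],
    [0, 0.002, 0.024, 0, -1],
    [0, 0.002, 0.033, 0, -1],
    [0, 0.002, 0.036, 0, -1],
    [0, 0.002, 0.036, 0, -1],
    [0, 0.002, 0.036, 0, -1]
  ]
}}

```text
time: 6.95
eef_pos: [0.5548, -0.0303, 0.1237]
tcp_rot: [-0.066, 0.998, -0.0, 0.0]
contact_force: [0.5, -0.3, -1.2]
opening: 0.134
finger_force: 23.2
```

>>> {"fn": "send_rows", "kwargs": {
  "steps": [
    [0, 0, 0.001, 0, -1],
    [0, 0, 0.002, 0, -1],
    [0, 0, 0.003, 0, -1],
    [0, 0, 0.003, 0, -1]
  ]
}}

```text
time: 7.35
eef_pos: [0.5555, -0.0303, 0.1215]
tcp_rot: [-0.066, 0.998, -0.0, 0.001]
contact_force: [0.8, 0.4, 1.5]
opening: 0.136
finger_force: 23.6
```

>>> {"fn": "send_rows", "kwargs": {
  "steps": [
    [0, 0, 0.001, 0, -1],
    [0, 0, 0.002, 0, -1],
    [0, 0, 0.002, 0, -1]
  ]
}}

```text
time: 7.65
eef_pos: [0.556, -0.0303, 0.1199]
tcp_rot: [-0.066, 0.998, -0.0, 0.002]
contact_force: [1.3, 1.4, 5.6]
opening: 0.142
finger_force: 24.1
```

>>> {"fn": "send_rows", "kwargs": {
  "steps": [
    [0, 0, 0.001, 0, -1],
    [0.001, 0, 0.002, 0, -1],
    [0.001, 0, 0.002, 0, -1]
  ]
}}

```text
time: 7.95
eef_pos: [0.5546, -0.0304, 0.1177]
tcp_rot: [-0.066, 0.998, -0.0, 0.001]
contact_force: [0.3, 0.4, 5.6]
opening: 0.134
finger_force: 24.4
```

>>> {"fn": "send_rows", "kwargs": {
  "steps": [
    [0.001, 0, 0.001, 0, -1],
    [0.002, 0, 0.002, 0, -1],
    [0.003, 0, 0.003, 0, -1],
    [0.003, 0, 0.003, 0, -1]
  ]
}}

```text
time: 8.35
eef_pos: [0.5516, -0.0308, 0.1147]
tcp_rot: [-0.066, 0.998, -0.0, 0.001]
contact_force: [0.4, 1.6, 6.0]
opening: 0.138
finger_force: 24.7
```

>>> {"fn": "send_rows", "kwargs": {
  "steps": [
    [0.001, 0, 0.001, 0, -1],
    [0.002, 0, 0.002, 0, -1],
    [0.003, 0, 0.003, 0, -1],
    [0.003, 0, 0.003, 0, -1]
  ]
}}

```text
time: 8.75
eef_pos: [0.5486, -0.0313, 0.1117]
tcp_rot: [-0.066, 0.998, -0.0, 0.001]
contact_force: [0.3, 1.4, 4.8]
opening: 0.137
finger_force: 25.1
```

```bash
python3 - <<'E'
from h import *
s=ctrl.get_state(); print(s["eef_pos"],s["contact_force"],s["wrist_torque"])
a=ctrl.read_camera("side")[:,:,::-1]
cv2.imwrite("pics/a4.png",cv2.resize(a[200:320,230:350],(560,560),interpolation=cv2.INTER_CUBIC))
E
```

```text
[ 0.54864121 -0.03132098  0.11166082] [0.29745971 1.43802409 4.76443804] [ 0.22959147 -0.48164205  0.05950564]
```

View pics/a4.png

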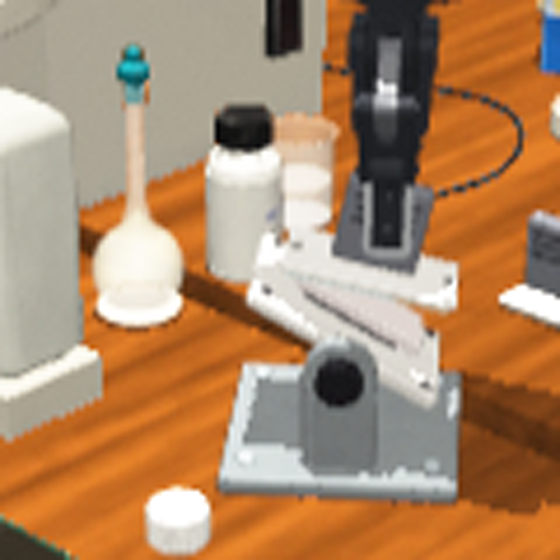

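The side view shows the holder pivoting as intended, about halfway, with its upper end on the pad. I'll continue along the arc.

>>> {"fn": "send_rows", "kwargs": {
  "steps": [
    [0.001, 0, 0.0013, 0, -1],
    [0.002, 0, 0.0027, 0, -1],
    [0.003, 0, 0.004, 0, -1],
    [0.0045, 0, 0.006, 0, -1],
    [0.0045, 0, 0.006, 0, -1]
  ]
}}

```text
time: 9.3
eef_pos: [0.5439, -0.0322, 0.1055]
tcp_rot: [-0.066, 0.998, -0.001, 0.001]
contact_force: [0.3, -0.3, 4.9]
opening: 0.138
finger_force: 25.9
```

>>> {"fn": "send_rows", "kwargs": {
  "steps": [
    [0.0006, 0, 0.0015, 0, -1],
    [0.0012, 0, 0.003, 0, -1],
    [0.0018, 0, 0.0045, 0, -1],
    [0.0018, 0, 0.0045, 0, -1]
  ]
}}

```text
time: 9.7
eef_pos: [0.542, -0.0324, 0.101]
tcp_rot: [-0.066, 0.998, -0.0, 0.001]
contact_force: [-0.8, -0.9, 6.5]
opening: 0.134
finger_force: 26.5
```

>>> {"fn": "send_rows", "kwargs": {
  "steps": [
    [0.0005, 0, 0.001, 0, -1],
    [0.0005, 0, 0.002, 0, -1],
    [0.0005, 0, 0.002, 0, -1]
  ]
}}

```text
time: 10.0
eef_pos: [0.5415, -0.0325, 0.0991]
tcp_rot: [-0.066, 0.998, -0.001, 0.0]
contact_force: [-0.6, -0.6, 5.4]
opening: 0.135
finger_force: 26.7
```

>>> {"fn": "send_rows", "kwargs": {
  "steps": [
    [0, 0, 0.001, 0, -1],
    [-0.0005, 0, 0.002, 0, -1],
    [-0.0005, 0, 0.002, 0, -1],
    [-0.0005, 0, 0.002, 0, -1]
  ]
}}

```text
time: 10.4
eef_pos: [0.5416, -0.0325, 0.0971]
tcp_rot: [-0.066, 0.998, -0.001, -0.0]
contact_force: [-1.8, 0.3, 7.1]
opening: 0.139
finger_force: 27.0
```

```bash
python3 - <<'E'
from h import *
s=ctrl.get_state(); print(s["eef_pos"],s["contact_force"],s["wrist_torque"])
a=ctrl.read_camera("side")[:,:,::-1]
cv2.imwrite("pics/a5.png",cv2.resize(a[230:300,260:340],(800,600)[:1]*1+(700,) if 0 else (680,595),interpolation=cv2.INTER_CUBIC))
E
```

```text
[ 0.5415772  -0.03247156  0.09709116] [-1.76986433  0.29426831  7.12718796] [ 0.04369874 -0.01298114  0.08007778]
```

View pics/a5.png

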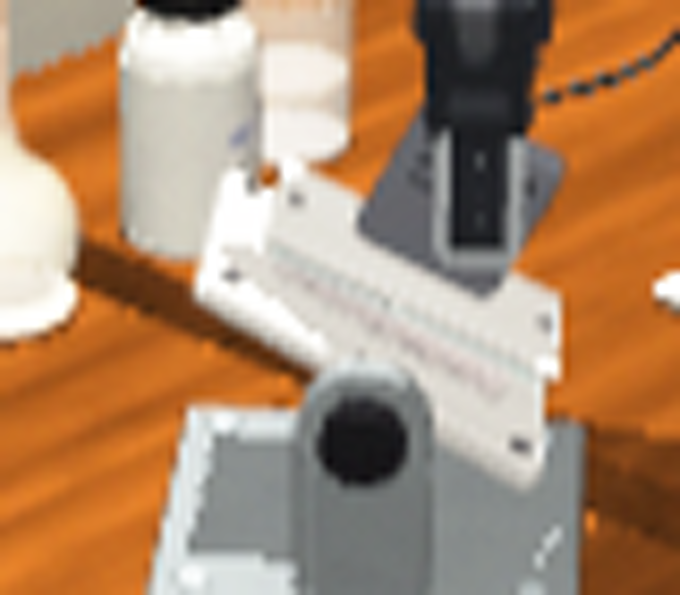

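The side view shows the frame's screw dots at (295,200) and (545,320), slope about 0.48, against the table's dots at (232,275) and (520,443), slope about 0.58. The holder still needs roughly 0.1 rad more tilt, so I'll continue downward.

>>> {"fn": "send_rows", "kwargs": {
  "steps": [
    [0, 0, 0.001, 0, -1],
    [0, 0, 0.002, 0, -1],
    [0, 0, 0.002, 0, -1],
    [0, 0, 0.002, 0, -1]
  ]
}}

```text
time: 10.85
eef_pos: [0.5412, -0.0325, 0.0949]
tcp_rot: [-0.066, 0.998, -0.0, -0.001]
contact_force: [-3.1, -0.5, 6.4]
opening: 0.137
finger_force: 27.3
```

```bash
cat > m.py <<'E'
from h import *
import sys
s=ctrl.get_state(); print(s["eef_pos"].round(4) if hasattr(s["eef_pos"],'round') else s["eef_pos"])
F=[];T=[];A=[]
for i in range(6):
    A.append(ctrl.read_camera("side")[:,:,::-1]); s=ctrl.get_state(); F.append(s["contact_force"]);T.append(s["wrist_torque"])
print(np.mean(F,0).round(2),np.mean(T,0).round(3))
a=np.mean(A,0).astype(np.uint8)
cv2.imwrite(sys.argv[1],cv2.resize(a[235:300,262:340],(780,650)[:2] if 0 else (702,585),interpolation=cv2.INTER_CUBIC))
E
python3 m.py pics/a6.png
```

```text
[ 0.5412 -0.0325  0.0949]
[-2.75 -0.65  7.6 ] [0.003 0.115 0.014]
```

```bash
cat > d.py <<'E'
from h import *
s=ctrl.get_state()
a=np.mean([cv2.cvtColor(ctrl.read_camera("side"),cv2.COLOR_RGB2GRAY) for i in range(2)],0)
def blob(c,r=3):
    x,y=int(round(c[0])),int(round(c[1])); w=a[y-r:y+r+1,x-r:x+r+1]
    bh=cv2.morphologyEx(a.astype(np.uint8),cv2.MORPH_BLACKHAT,np.ones((5,5)))[y-r:y+r+1,x-r:x+r+1].astype(float)
    bh[bh<0.3*bh.max()]=0; yy,xx=np.mgrid[-r:r+1,-r:r+1]; return np.array([x+(bh*xx).sum()/bh.sum(),y+(bh*yy).sum()/bh.sum()]),bh.max()
sl=lambda p,q:np.arctan2(q[1]-p[1],q[0]-p[0])
m=[blob(c) for c in [(294.7,253.5),(324.3,268),(287.3,262.4),(321.2,282.1)]]
for p,v in m: print(p.round(2),v)
print("holder",sl(m[0][0],m[1][0]).round(3),"table",sl(m[2][0],m[3][0]).round(3))
yaw=np.radians(7.5)
def model(th,off,o):
    Rm=R.from_euler("ZY",[yaw,-th]).as_matrix(); return [pix("side",o+Rm@np.array(q)) for q in off]
P=np.array([.5595,-.030,.078])
n=lambda th:R.from_euler("ZY",[yaw,-th]).as_matrix()[:,2]
for th in (.40,.45,.5,.525,.55):
    h=model(th,[(.0365,0,.007),(-.0365,0,.007)],P-.005*n(.525)); t=model(th,[(.044,.027,-.014),(-.044,.027,-.014)],P)
    print(th,sl(*h).round(3),sl(*t).round(3),np.round(h,1).tolist(),np.round(t,1).tolist())
print(s["eef_pos"],s["contact_force"])
E
python3 d.py; python3 - <<'E'
import cv2
im=cv2.imread("pics/a5.png")
E
```

```text
[293.32 252.04] 103.0
[323.22 268.65] 73.0
[286.92 261.82] 110.0
[321.12 281.56] 115.0
holder 0.507 table 0.524
0.4 0.407 0.404 [[292.3, 255.4], [322.9, 268.6]] [[285.1, 265.7], [322.8, 281.8]]
0.45 0.453 0.449 [[292.8, 254.8], [322.7, 269.3]] [[285.2, 264.7], [322.0, 282.5]]
0.5 0.499 0.494 [[293.3, 254.2], [322.5, 270.0]] [[285.4, 263.8], [321.2, 283.1]]
0.525 0.522 0.517 [[293.6, 253.9], [322.3, 270.4]] [[285.5, 263.3], [320.8, 283.4]]
0.55 0.545 0.54 [[293.9, 253.6], [322.1, 270.7]] [[285.7, 262.8], [320.4, 283.7]]
[ 0.54123223 -0.03250507  0.09495696] [-2.45801242 -0.82464651  7.2939725 ]
```

The holder now reads 0.508 rad against 0.53 for the table, nearly flush and centred within 2 mm. The force is about 8 N, a bit high, so I'll press 1 mm more to seat it and then ease back along the normal.

>>> {"fn": "send_rows", "kwargs": {
  "steps": [
    [0, 0, 0.0006, 0, -1],
    [-0.0003, 0, 0.0012, 0, -1],
    [-0.0003, 0, 0.0012, 0, -1],
    [-0.0003, 0, 0.0012, 0, -1]
  ]
}}

```text
time: 11.65
eef_pos: [0.5413, -0.0325, 0.0938]
tcp_rot: [-0.066, 0.998, -0.001, -0.001]
contact_force: [-3.3, -0.8, 7.4]
opening: 0.137
finger_force: 27.4
```

```bash
python3 m.py pics/a7.png; python3 d.py | grep -v '^0'
```

```text
[ 0.5413 -0.0325  0.0938]
[-3.14 -0.54  8.06] [-0.025  0.171 -0.008]
[294.19 252.37] 83.0
[322.77 269.26] 83.0
[286.93 261.82] 111.0
[321.12 281.57] 116.0
holder 0.534 table 0.524
[ 0.54134876 -0.0325001   0.09378389] [-1.85187012 -0.66530419  7.74319266]
```

>>> {"fn": "send_rows", "kwargs": {
  "steps": [
    [0.0005, 0, -0.0008, 0, -1],
    [0.001, 0, -0.0017, 0, -1],
    [0.001, 0, -0.0017, 0, -1],
    [0.001, 0, -0.0017, 0, -1]
  ]
}}

```text
time: 12.45
eef_pos: [0.5405, -0.0326, 0.0952]
tcp_rot: [-0.066, 0.998, -0.0, -0.001]
contact_force: [-1.4, -1.7, 6.0]
opening: 0.136
finger_force: 27.2
```

```bash
python3 m.py pics/a8.png; python3 d.py | grep -v '^0'
```

```text
[ 0.5405 -0.0326  0.0952]
[-1.76 -1.1   5.82] [-0.05   0.031 -0.009]
[293.69 252.11] 108.0
[323.49 268.75] 74.0
[286.93 261.82] 112.0
[321.13 281.56] 115.0
holder 0.509 table 0.524
[ 0.54046557 -0.03261652  0.09515828] [-1.8213054  -0.61698371  5.75135021]
```

```bash
python3 - <<'E'
from h import *
for f,o,k in (("a5",(260,230),8.5),("a6",(262,235),9),("a7",(262,235),9),("a8",(262,235),9)):
    b=cv2.imread(f"pics/{f}.png")[:,:,0].astype(float)
    pts=[]
    for u in list(range(297,302))+list(range(319,325)):
        x=int(round((u-o[0]+.5)*k)); y0=(249.5+(u-295)*.55-o[1]+.5)*k
        ys=np.arange(int(y0-5*k),int(y0+4*k)); ys=ys[(ys>=0)&(ys<b.shape[0])]; col=b[ys,x]
        j=[i for i in range(1,len(ys)) if col[i-1]<130<=col[i]]
        if j: i=j[-1]; pts.append((u,(ys[i-1]+(130-col[i-1])/(col[i]-col[i-1]))/k+o[1]-.5))
    pts=np.array(pts); v=cv2.fitLine(pts.astype(np.float32),cv2.DIST_HUBER,0,.01,.01).ravel()
    print(f,np.arctan2(v[1],v[0]).round(3),pts.round(1).tolist())
E
```

```text
a5 0.466 [[297.0, 250.0], [298.0, 250.5], [299.0, 250.9], [300.0, 251.5], [301.0, 251.9], [319.0, 259.2], [320.0, 261.5], [321.0, 262.0], [322.0, 262.6], [323.0, 263.0], [324.0, 263.6]]
a6 0.497 [[297.0, 250.0], [298.0, 250.5], [299.0, 251.0], [300.0, 251.5], [301.0, 252.3], [319.0, 259.9], [320.0, 262.5], [321.0, 263.0], [322.0, 263.6], [323.0, 264.0], [324.0, 264.6]]
a7 0.508 [[297.0, 250.4], [298.0, 250.9], [299.0, 251.6], [300.0, 251.9], [301.0, 252.6], [319.0, 260.1], [320.0, 263.0], [321.0, 263.7], [322.0, 264.3], [323.0, 264.8], [324.0, 265.6]]
a8 0.518 [[297.0, 249.6], [298.0, 249.9], [299.0, 250.6], [300.0, 251.2], [301.0, 251.7], [319.0, 260.4], [320.0, 262.3], [321.0, 263.0], [322.0, 263.6], [323.0, 268.7], [324.0, 264.6]]
```

View pics/a8.png

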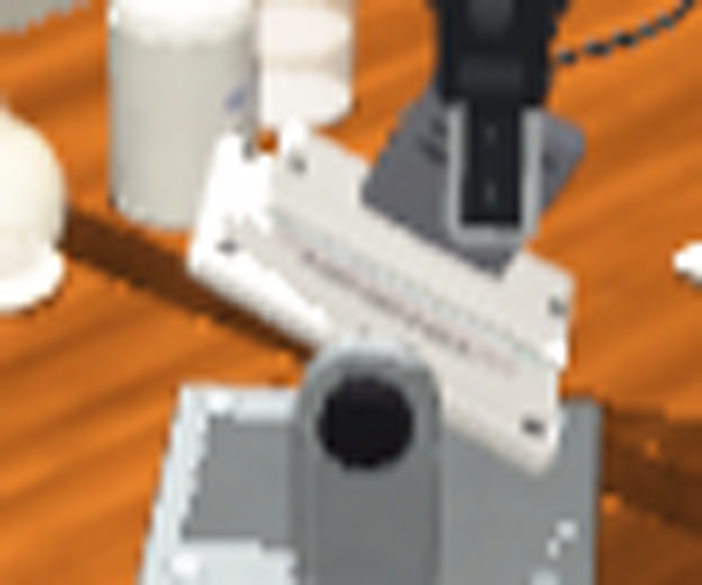

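The last view shows the frame lying along the table, dots at (297,163) and (557,305), with the table unmoved. A remaining tilt shortfall of up to about 0.02–0.03 rad is possible. Dragging slightly down-slope while pressing turns the holder the right way by friction, so I'll do that.

>>> {"fn": "send_rows", "kwargs": {
  "steps": [
    [-0.0003, 0, 0.0005, 0, -1],
    [-0.0006, 0, 0.001, 0, -1],
    [0.0001, 0, 0.0014, 0, -1],
    [0.0009, 0, 0.0019, 0, -1],
    [0.0016, 0, 0.0023, 0, -1],
    [0.0016, 0, 0.0023, 0, -1],
    [0.0016, 0, 0.0023, 0, -1]
  ]
}}

```text
time: 13.55
eef_pos: [0.5396, -0.0327, 0.0934]
tcp_rot: [-0.066, 0.998, -0.0, 0.0]
contact_force: [-0.8, 0.2, 7.9]
opening: 0.141
finger_force: 27.4
```

```bash
cat > e.py <<'E'
from h import *
A=[];F=[];T=[]
for i in range(6):
    A.append(ctrl.read_camera("side")[:,:,2].astype(float)); s=ctrl.get_state();F.append(s["contact_force"]);T.append(s["wrist_torque"])
b=np.mean(A,0); F=np.mean(F,0)-[1,.1,-1]; n=np.array([-.497,-.065,.865]);u=np.array([.857,.113,.503])
print(s["time"],s["eef_pos"].round(4),"n",(F@n).round(2),"u",(F@u).round(2),"T",np.mean(T,0).round(3))
pts=[]
for c in (297,298,299,300,301,320,321,322,323,324):
    y0=int(249.5+(c-295)*.55); ys=np.arange(y0-5,y0+4); col=b[ys,c]
    i=next(i for i in range(1,len(ys)) if col[i-1]<130<=col[i] and col[min(i+1,len(ys)-1)]>150)
    pts.append((c,ys[i-1]+(130-col[i-1])/(col[i]-col[i-1])))
p=np.polyfit(*np.array(pts).T,1);print("edge",np.arctan(p[0]).round(4),np.round([q[1] for q in pts],2))
E
python3 e.py
python3 - <<'E'
from h import *
P=np.array([.5595,-.030,.078])
for th in (.50,.525,.53,.55):
    Rm=R.from_euler("ZY",[np.radians(7.5),-th]).as_matrix()
    a,b=[pix("side",P+Rm@np.array([x,-.022,.004])) for x in (.041,-.041)]; print(th,np.arctan2(b[1]-a[1],b[0]-a[0]).round(4))
E
```

```text
13.85 [ 0.5396 -0.0327  0.0934] n 8.04 u 2.1 T [ 0.112 -0.116  0.025]
edge 0.5261 [249.36 250.37 250.97 251.55 251.93 262.01 263.6  264.41 265.02 265.64]
0.5 0.5003
0.525 0.5235
0.53 0.5281
0.55 0.5467
```

>>> {"fn": "send_rows", "kwargs": {
  "steps": [
    [0.0002, 0, -0.0004, 0, -1],
    [0.0003, 0, -0.0006, 0, -1],
    [0.0003, 0, -0.0006, 0, -1],
    [0.0003, 0, -0.0006, 0, -1],
    [0.0003, 0, -0.0006, 0, -1],
    [0.0003, 0, -0.0006, 0, -1],
    [0.0003, 0, -0.0006, 0, -1],
    [0.0003, 0, -0.0006, 0, -1],
    [0.0003, 0, -0.0006, 0, -1],
    [0.0003, 0, -0.0006, 0, -1],
    [0.0003, 0, -0.0006, 0, -1],
    [0.0003, 0, -0.0006, 0, -1]
  ]
}}

```text
time: 15.05
eef_pos: [0.5393, -0.0327, 0.0939]
tcp_rot: [-0.066, 0.998, -0.0, 0.0]
contact_force: [-0.8, -0.3, 6.1]
opening: 0.137
finger_force: 27.4
```

```bash
python3 e.py; python3 d.py | grep -v '^0'
```

```text
15.35 [ 0.5393 -0.0328  0.0939] n 7.01 u 1.99 T [ 0.107 -0.197  0.027]
edge 0.5298 [249.36 249.97 250.59 250.95 251.69 262.05 263.64 264.03 264.64 265.42]
[293.67 252.04] 115.0
[323.37 269.38] 70.0
[287.17 261.64] 111.0
[321.22 281.48] 131.0
holder 0.529 table 0.528
[ 0.53930292 -0.03275345  0.09390154] [-0.3681423  -0.67829154  6.17465254]
```

>>> {"fn": "send_rows", "kwargs": {
  "steps": [
    [0, 0, 0, 0, -1],
    [0, 0, 0, 0, -1],
    [0, 0, 0, 0, -1],
    [0, 0, 0, 0, -1],
    [0, 0, 0, 0, -1],
    [0, 0, 0, 0, -1],
    [0, 0, 0, 0, -1],
    [0, 0, 0, 0, -1],
    [0, 0, 0, 0, -1],
    [0, 0, 0, 0, -1],
    [0, 0, 0, 0, -1],
    [0, 0, 0, 0, -1]
  ]
}}

```text
time: 16.65
eef_pos: [0.5393, -0.0327, 0.0939]
tcp_rot: [-0.066, 0.998, -0.0, 0.0]
contact_force: [-1.0, 0.4, 6.8]
opening: 0.138
finger_force: 27.4
```

```bash
python3 e.py; python3 -c "
from plant import ctrl
print(ctrl.sign_off())"
```

```text
16.95 [ 0.5393 -0.0327  0.0939] n 7.09 u 2.12 T [ 0.111 -0.178  0.024]
edge 0.5296 [249.36 249.98 250.59 250.96 251.69 262.01 263.64 264.03 264.64 265.42]
the job is handed in; nothing more can be done
None
```

I handed the job in with the rectangular holder still gripped and lying flush on the pad (about 0.53 rad for both), pressing with about 7 N or an estimated 4.7 mm of travel; the sign-off returned no verdict.

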